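# Weigh down a glued inlay and lock the hold-down arm

## Task

The inlay on the dark wooden block has just been glued. Lay the large steel press plate gently on the block, flat and flush with the block's edges all round, and let go of it; then swing the hold-down lever on the jig through its quarter turn, fully home against its stop, so that its nose lies over the plate. Leave everything else on the bench where it is.

Things in the scene. Friction and masses are not known exactly. Their poses are not given: they have to be found in the camera images.
- press_plate: The large press plate, loose: a flat steel slab 100 (its x) x 64 (its y) x 12 mm with one upright wooden grip in the middle of its top, 36 mm long (along x), 16 mm wide (along y), standing 32 mm above the slab. About 0.6 kg, balanced under the grip. Origin: centre of its underside; z up. It is the same after a half turn.
- jig: The jig, fixed to the bench: a plywood base board (190 x 100 x 15 mm, from x = -65 to +125 mm) carrying the inlaid dark wooden block, 100 (x) x 64 (y) mm, 30 mm high, centred over the origin, and, beyond the block's +x end, a steel post with the swing arm. Origin: on the bench under the block's centre; z up. The block's long side lies along jig x. A thin stop pin stands on the board at (107, 14.5) mm, 69 mm high.
- block_top (a point): Centre of the block's flat top face, 45 mm above the bench; the plate's origin belongs here, the plate's x along jig x (either way round).
- swing_arm (a joint): Angle of the swing arm about its upright pivot, rad: 0 = open (lever points along jig -y, nose along jig +y, clear of the block); grows anticlockwise seen from above to the end stop at 1.571 = home (lever along jig +x, nose along jig -x over the plate's end, 3 mm above the plate). Starts near open, stays where it is left; about 2 N at the knob moves it.
- pivot (a point): On the pivot axis at the height of the arm's top face: jig (76, 0, 70) mm. The arm is a flat steel bar 20 mm wide, 10 mm thick, between 60 and 70 mm above the bench; its nose reaches 50 mm from the axis, its lever 95 mm.
- lever_knob (a point): Middle of the black upright round knob on the lever, 80 mm from the pivot axis: 18 mm in diameter, 30 mm high, from 70 to 100 mm above the bench. It is fixed to the lever (turns with it).
- small_plate: Bystander: a smaller steel plate of the same make, 55 x 55 x 12 mm with the same grip. Not the one wanted. Origin: centre of its underside.
- glue_jar: Bystander: glass jar, 42 mm in diameter, 70 mm high. Origin: centre of its underside.
- bowl: Bystander: small ceramic bowl, 90 mm across, 40 mm high. Origin: centre of its underside.
- brush: Bystander: brush, 150 mm long, lying on the bench. Origin: within its length, at its underside.
- screwdriver: Bystander: screwdriver, 160 mm long, lying on the bench. Origin: within its length, at its underside.
- offcut: Bystander: plain dark wood offcut, 90 x 50 x 20 mm. Origin: centre of its underside.
- mug: Bystander: mug, 76 mm across without its handle, 90 mm high. Origin: centre of its underside.
- tin: Bystander: low round tin, 72 mm across, 45 mm high. Origin: centre of its underside.
Things that resemble listed ones, but are neither listed nor needed, are in the scene too. Of the things shaped like the jig, the plywood one is meant. What is shaped like the press_plate but red is not meant.

How it is judged (in metres and radians):
On the way, in this order (a step that is already met when the one before it is completed fails the run):
1. the press plate lies flat on the block, flush (centre within 4 mm, turned less than 4 degrees), and the fingers have let go of it (horizontal distance between press_plate and block_top below 0.004 m and z of press_plate in the frame of block_top between -0.003 and 0.003 m and angle between press_plate's own z axis and vertical below 0.03 rad and angle between the x axis of press_plate and the x axis of jig, either way round below 0.07 rad and contact force between the fingers and press_plate below 0.1 N), for 0.2 s.
2. the lever is home against its stop, with the plate still flush on the block (horizontal distance between press_plate and block_top below 0.004 m and z of press_plate in the frame of block_top between -0.003 and 0.003 m and angle between press_plate's own z axis and vertical below 0.03 rad and angle between the x axis of press_plate and the x axis of jig, either way round below 0.07 rad and value of joint swing_arm above 1.48 rad), for 0.2 s.
At the end, for the whole second after the job is handed in: The large press plate rests at ease flat on the block (height within 3 mm, tilt below 0.03 rad), its centre within 4 mm of the block's and its long side within 0.07 rad of the block's, either way round, and the swing arm stands at more than 1.48 of 1.571 rad, home at its stop (all of step 2 and linear speed of press_plate below 0.02 m/s); the robot touches nothing.
It fails at once if the plate is dropped (falls out of the fingers at over 0.3 m/s, a drop of about 5 mm or more) (linear speed of press_plate above 0.3 m/s and contact force between the fingers and press_plate below 0.1 N).
It fails at once if the held plate is pressed hard onto the jig (over 60 N) (contact force between press_plate and jig above 60 N and contact force between the fingers and press_plate above 1 N).
It fails at once if a bystander is moved by more than 30 mm (distance of any of small_plate, glue_jar, bowl, brush, screwdriver, offcut, mug, tin from where it was at the start of the episode above 0.03 m).
It also fails if it takes over 58 s, if anything falls off the work surface, if the arm or the gripper's body presses on something with over 40 N, if the wrist force passes 120 N, or if a joint passes its speed limit or range.

## Robot

A 6-joint arm with a two-finger parallel gripper is mounted at the origin on the work surface. World frame = base frame: x ahead of the robot, y to its left, z up, the work surface at z = 0. Lengths are in mm, angles in rad, forces in N, time in s.
With the tool pointing down it reaches from about 400 to 925 mm from the base axis. Payload 12.5 kg.
Tool frame: the origin (TCP) lies between the finger pads; the fingertips stand 25 mm ahead of it and the grasp point (between the pads) lies 6 mm ahead of it; z points along the fingers, y is the line along which they close (so a half turn about z gives the same grasp; the last joint's range is limited). The gripper opens to 95 mm and grips with 3 to 60 N. Pads are 20 mm wide; open, the fingers measure 119 mm over their backs; the gripper's body (75 mm by 180 mm) begins 59 mm behind the grasp point.
Start: joints at [-0.106, 0.491, 1.559, -0, 1.092, -0.106], TCP at [625.015, 0.021, 239.661] pointing down, gripper open.
Joint ranges: [-3.1, 3.1], [-0.84, 2.19], [0.05, 2.79], [-1.13, 4.28], [0.06, 2.93], [-2.69, 2.69]. Speed limits (rad/s): [2.22, 2.22, 2.79, 3.14, 3.14, 3.14].

## Interface

Orientations are given as [roll, pitch, yaw] about the fixed x, y, z axes, in that order (R = Rz(yaw) Ry(pitch) Rx(roll)).
In Python, from cell import state, read_camera, job_done, cut_out gives the robot as it stands. The module is installed in compiled form; this text tells all that it offers.
- The arm moves only by the tool jog_arm, never from a script. Its argument "motion" is a list of rows, each a list of 2 entries, a list of its own where there are three numbers: the shift along the tool's x, y, z in mm, then the turn about the tool's z in rad. A call has 1 to 5 rows; each row is the pose to reach, as a shift and turn from the pose commanded when the call began, along the tool's axes at that moment; what a row does not reach only later rows make up. A row lasts 1/10 s, in which the tool goes at most 50 mm and 8.59 degrees, less where a joint would pass 70% of its speed; a pose out of reach is approached as far as the arm can. A call with a gripper value outside its range is refused whole. "grip" is the closure, from 0 (fully open) to 1 (shut), set as the call begins (left out, the last holds). The fingers move at their own pace and stop on an object; the grip force is fixed at half the most. Time passes only in rows, so rows that repeat a pose let the fingers close. It gives the time, the measured TCP pose, the force, the opening and the grip force at its end, in the units of the state.
- state(): the state, without advancing time (a new reading comes with each control period).
- read_camera(name): name is "scene" or "side" or "wrist"; returns a dict with "img" (480x640x3 uint8, blue, green, red), "vertical_fov" (degrees; the focal length in pixels is half the picture's height over the tangent of half this angle, whatever the lens; pixels are square), "cx", "cy" (the principal point, pixels), "k1" (the pictures are not rectified: a ray, as slopes to the right and down, at radius r is drawn at 1 + k1 r^2 times it, then the intrinsics apply), "extrinsics" (4x4, takes a point from camera to world coordinates). Camera axes: x right, y up, looking along -z (the intrinsics and any distortion apply to the point x, -y, -z); pixel columns grow to the right and rows downward; lengths in mm; the calibration is good to about 2 mm. A picture is of the moment at which its call begins. There is no depth.
- job_done(): hands the job in; it is judged then, once.
Trained networks look in a picture, given as the dict that the camera call returned (one of the last four; its "shot" number tells which), for a name from the list of things; names that differ only in an ending like _2 or _b are one class to them, and where a whole thing is asked for, a point or a joint stands for the part that bears it (a point fixed in the world has none). Each returns a list of dicts, best first, with "p" (0 to 1); they miss things now and then, are a little off and sometimes report something else, mostly with a low value. They report only what shows in the picture. A call takes as long as a camera call. They do not tell look-alikes from the thing itself.
- cut_out(name, picture): "region" (480x640 bool, what is visible of it) and "box" ([left, top, right, bottom] in pixels, round what is visible of it).
The state is a dict: "t": time; "joints": joint angles; "qvel": joint speeds; "tau": joint torques, N m; "eef_pos": TCP position; "tcp_rot": TCP orientation; "ft_force": force on the tool from outside, world axes, zero at the start; "moment": the same for the moment, N m; "opening": opening from 0.0 (shut) to 1.0 (fully open); "grip_force": force on a finger pad.
Only numpy, scipy, OpenCV 4.12 (cv2) and the standard library are available. Lean on these libraries where they do the work, as an engineer would, in place of code of your own. Each camera call takes 0.05 s, during which the arm holds its last target. There are 200 camera calls.

## Working session

There is one attempt and no reset: what is moved stays moved. The work goes in short steps, Python scripts to look and compute and a tool call to move; the robot and the scene stay as the last step left them, time stands still between calls to the robot, and variables do not carry over. Pictures are saved under pics/ and viewed, at most 11 in all, crops included, and the job is handed in when it is done.

Besides the shell and the picture viewer there is one more tool, called after "Request:" by a JSON object that holds its "fn" and its "kwargs", one argument or row to a line. jog_arm: Moves the arm, as the interface text tells. Its arguments: {"type":"object","properties":{"motion":{"type":"array"},"grip":{"type":"number"}},"required":["motion"]}

```bash
mkdir -p pics
cat > h.py <<'E'
import numpy as np, cv2
from cell import state, read_camera, job_done, cut_out
def K(p):
    f=240/np.tan(np.radians(p["vertical_fov"])/2); return f
def ray(p,uv):
    f=K(p); d=np.array([(uv[0]-p["cx"])/f,(uv[1]-p["cy"])/f]); s=d.copy()
    for _ in range(20): s=d/(1+p["k1"]*(s@s))
    E=np.array(p["extrinsics"]); return E[:3,3],E[:3,:3]@np.array([s[0],-s[1],-1])
def onz(p,uv,z):
    o,d=ray(p,uv); return (o+d*(z-o[2])/d[2])
def proj(p,X):
    E=np.array(p["extrinsics"]); c=(np.atleast_2d(X)-E[:3,3])@E[:3,:3]
    s=np.c_[c[:,0]/-c[:,2],-c[:,1]/-c[:,2]]; r=(s**2).sum(1,keepdims=True)
    return s*(1+p["k1"]*r)*K(p)+[p["cx"],p["cy"]]
E
python3 - <<'E'
from h import *
import pickle
ims=[]
for n in ["scene","side","wrist"]:
    p=read_camera(n); pickle.dump(p,open(n+".pkl","wb")); cv2.imwrite(f"pics/{n}0.png",p["img"])
    print(n,p["vertical_fov"],p["k1"],np.round(p["extrinsics"],2).tolist())
    for t in ["press_plate","jig","swing_arm","lever_knob"]:
        for d in cut_out(t,p):
            ys,xs=np.nonzero(d["region"]); print(t,round(d["p"],2),d["box"],xs.mean().round(),ys.mean().round())
print(state())
E
```

```text
scene 49.97080573327818 -0.0013823921979482982 [[-0.45, -0.69, 0.56, 1111.73], [0.89, -0.34, 0.3, 340.8], [-0.02, 0.63, 0.77, 933.27], [0.0, 0.0, 0.0, 1.0]]
press_plate 0.79 [362.4, 259.2, 394.5, 302.7] 377.0 281.0
press_plate 0.62 [204.5, 202.8, 287.3, 275.7] 246.0 245.0
press_plate 0.55 [284.9, 298.2, 341.2, 336.9] 311.0 318.0
press_plate 0.42 [304.8, 209.0, 338.0, 263.9] 320.0 241.0
jig 0.79 [200.8, 204.0, 288.3, 277.0] 245.0 245.0
jig 0.71 [399.4, 185.4, 480.3, 260.8] 441.0 222.0
jig 0.71 [227.5, 313.9, 266.5, 341.3] 246.0 330.0
jig 0.67 [214.6, 144.6, 255.0, 191.8] 235.0 168.0
swing_arm 0.83 [399.5, 195.0, 464.8, 230.4] 430.0 215.0
swing_arm 0.81 [215.3, 145.6, 241.0, 161.8] 227.0 156.0
swing_arm 0.65 [205.2, 219.8, 231.9, 238.4] 215.0 229.0
lever_knob 0.81 [219.3, 142.4, 243.9, 162.3] 227.0 156.0
lever_knob 0.73 [115.3, 224.8, 151.8, 264.4] 132.0 244.0
lever_knob 0.56 [404.1, 193.5, 463.1, 232.8] 430.0 215.0
lever_knob 0.54 [205.2, 215.8, 239.2, 241.5] 217.0 230.0
lever_knob 0.41 [206.5, 206.7, 290.5, 278.4] 247.0 245.0
side 43.09244252594518 -0.02986966649415193 [[0.73, 0.44, 
[... 1078 characters left out ...]
.4, 265.5, 413.4] 243.0 369.0
{'t': 0.75, 'joints': array([-1.05630068e-01,  4.90896173e-01,  1.55893817e+00, -1.07018571e-05,
        1.09172566e+00, -1.05607735e-01]), 'qvel': array([ 0.00096765, -0.00055498, -0.00028217, -0.00148566, -0.00031784,
        0.00262802]), 'tau': array([-2.06727396e-03, -6.12395453e+01, -2.58419234e+01,  6.90628937e-02,
        4.44687938e-02, -1.39024775e-05]), 'eef_pos': array([6.24990403e+02, 2.59047564e-03, 2.39650156e+02]), 'tcp_rot': array([3.14156119e+00, 1.28859430e-05, 1.57077893e+00]), 'ft_force': array([ 0.21550458, -0.26380961,  0.47608233]), 'moment': array([ 0.04108811, -0.02906489, -0.01290362]), 'grip_force': 0.0, 'opening': 0.9986537371212377}
```

View pics/scene0.png

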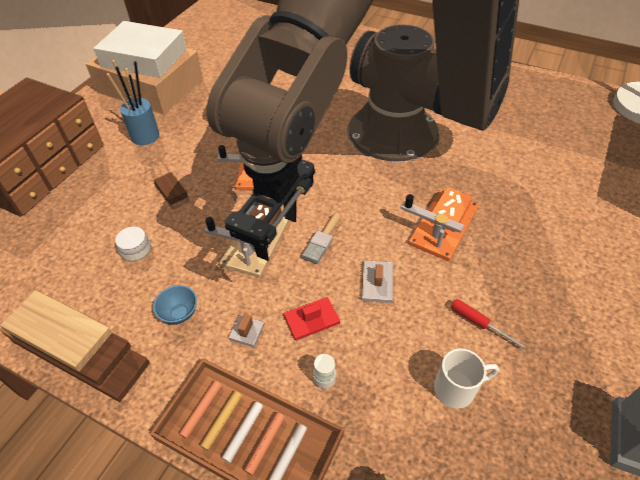

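View pics/side0.png

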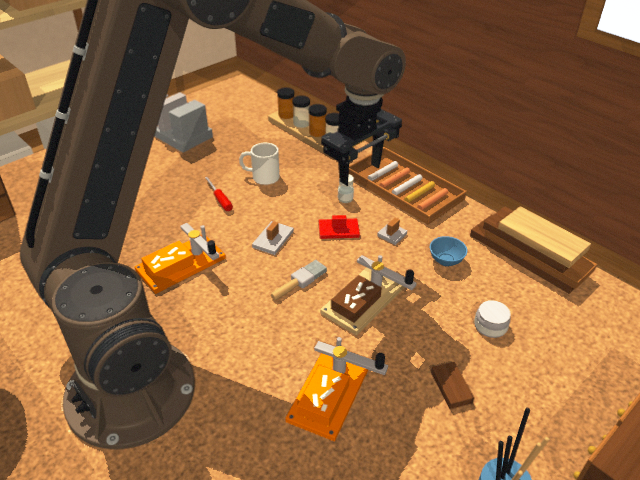

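The scene picture shows the grey large plate at (377,281), the smaller one at (246,328) and a red one at (311,318). The plywood jig is at about (255,235). In the side picture the plate is at (272,238), and the plywood jig with the dark block at (366,294) is clear; the orange jigs are decoys. Next I fit the poses to the silhouettes.

```bash
cat >> h.py <<'E'
from scipy.optimize import minimize
def box(x0,x1,y0,y1,z0,z1): return np.array([[x,y,z] for x in(x0,x1) for y in(y0,y1) for z in(z0,z1)],float)
def cyl(x,y,r,z0,z1):
    a=np.linspace(0,2*np.pi,16,endpoint=False); return np.array([[x+r*np.cos(t),y+r*np.sin(t),z] for t in a for z in(z0,z1)])
def rz(P,a): c,s=np.cos(a),np.sin(a); return P@np.array([[c,s,0],[-s,c,0],[0,0,1]])
PLATE=[box(-50,50,-32,32,0,12),box(-18,18,-8,8,12,44)]
def plate(q,z=0): return [rz(b,q[2])+[q[0],q[1],z] for b in PLATE]
def arm(a): return [rz(b,a)+[76,0,0] for b in (box(-10,10,-95,50,60,70),cyl(0,-80,9,70,100))]
def jig(q): 
    L=[box(-65,125,-50,50,0,15),box(-50,50,-32,32,15,45),cyl(76,0,8,15,70),cyl(107,14.5,3,15,69)]+arm(q[3])
    return [rz(b,q[2])+[q[0],q[1],0] for b in L]
def mask(p,L,sc=4):
    m=np.zeros((480,640),np.uint8)
    for b in L:
        h=cv2.convexHull(proj(p,b).astype(np.float32)); cv2.fillConvexPoly(m,np.round(h*16).astype(np.int32),1,shift=4)
    return m>0
def iou(q,views,model):
    s=0
    for p,r in views:
        m=mask(p,model(q)); s+=(m&r).sum()/max(1,(m|r).sum())
    return s/len(views)
def fit(views,model,q0,steps):
    best=None
    for k in range(3):
        S=np.vstack([q0]+[np.array(q0)+np.eye(len(q0))[i]*steps[i]*(1 if k%2==0 else -.5) for i in range(len(q0))])
        r=minimize(lambda q:-iou(q,views,model),q0,method="Nelder-Mead",options=dict(initial_simplex=S,xatol=.05,fatol=1e-5,maxiter=400))
        q0=r.x
    return r.x,-r.fun
def pick(name,p,uv,rad=40):
    c=[d for d in cut_out(name,p)]
    c=[(np.hypot((d["box"][0]+d["box"][2])/2-uv[0],(d["box"][1]+d["box"][3])/2-uv[1]),d) for d in c]
    c=[x for x in c if x[0]<rad]
    return min(c,key=lambda x:x[0])[1]["region"] if c else None
def draw(img,p,L):
    im=img.copy()
    for b in L: cv2.polylines(im,[np.round(cv2.convexHull(proj(p,b).astype(np.float32))*16).astype(np.int32)],True,(0,255,0),1,shift=4)
    return im
E
cat > m.py <<'E'
from h import *
sc,si=read_camera("scene"),read_camera("side")
rs,ri=pick("press_plate",sc,(378,281),20),pick("press_plate",si,(271,238),20)
v=[(p,r) for p,r in((sc,rs),(si,ri)) if r is not None]
q0=onz(sc,(378,283),10)[:2]; print(q0,onz(si,(272,240),10)[:2])
bp=max((fit(v,plate,[*q0,a],[10,10,.3]) for a in np.arange(0,3.1,.5)),key=lambda x:x[1]); print("plate",np.round(bp[0],3),bp[1],len(v))
rj=pick("jig",si,(366,294),25); print(rj is not None)
j0=onz(si,(355,300),45)[:2]; print(j0,onz(si,(409,277),100))
vj=[(si,rj)]
bj=max((fit(vj,jig,[*j0,a,0.],[10,10,.3,.2]) for a in np.arange(0,6.2,.6)),key=lambda x:x[1]); print("jig",np.round(bj[0],3),bj[1])
a=draw(si["img"],si,plate(bp[0])+jig(bj[0])); b=draw(sc["img"],sc,plate(bp[0])+jig(bj[0]))
cv2.imwrite("pics/fit.png",np.hstack([cv2.resize(a[200:350,230:430],(400,300)),cv2.resize(b[180:330,200:400],(400,300))]))
E
python3 m.py
```

```text
[499.1635865 164.0711122] [478.87630514 143.02387774]
plate [4.90291e+02 1.57815e+02 3.70000e-01] 0.9128912784906829 2
True
[ 459.60413133 -159.2318819 ] [ 551.24087766 -224.67029635  100.        ]
jig [ 4.76070e+02 -1.45912e+02  1.33000e-01  1.60000e-02] 0.9603617983506252
```

View pics/fit.png

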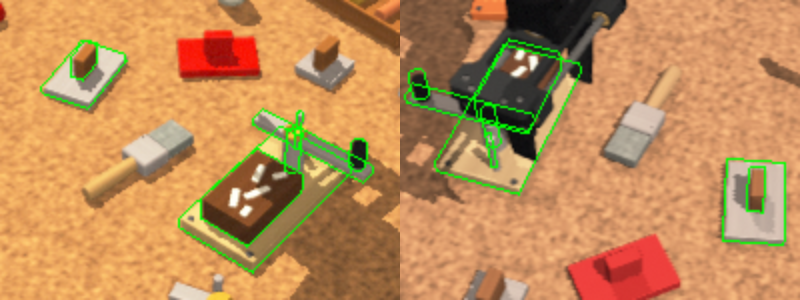

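Request:
{"fn": "jog_arm", "kwargs": {
  "motion": [
    [[40,-34,0],0.15],
    [[80,-68,0],0.3],
    [[120,-102,0],0.45],
    [[158,-135,0],0.6],
    [[158,-135,0],0.75]
  ],
  "grip": 0
}}

```text
t: 1.5
eef_pos: [487.1, 160.6, 240.0]
tcp_rot: [-3.141, 0.0, 0.826]
ft_force: [0.4, -0.9, -0.1]
opening: 0.998
grip_force: 0.0
```

Request:
{"fn": "jog_arm", "kwargs": {
  "motion": [
    [[0,0,0],0.15],
    [[0,0,0],0.3],
    [[0,0,0],0.45],
    [[0,0,0],0.45],
    [[0,0,0],0.45]
  ]
}}

```text
t: 2.0
eef_pos: [490.0, 158.0, 239.7]
tcp_rot: [3.142, -0.0, 0.383]
ft_force: [-0.1, -0.0, 0.0]
opening: 1.002
grip_force: 0.0
```

```bash
cat > m2.py <<'E'
from h import *
print(state()["eef_pos"],state()["tcp_rot"],state()["joints"])
sc,si,w=read_camera("scene"),read_camera("side"),read_camera("wrist")
q0=[490.3,157.8,.37]
v=[]
for n,p in(("scene",sc),("side",si),("wrist",w)):
    r=pick("press_plate",p,proj(p,[[q0[0],q0[1],10]])[0],40)
    if r is not None:
        f=fit([(p,r)],plate,q0,[6,6,.1]); print(n,np.round(f[0],3),f[1])
        if f[1]>.8: v.append((p,r))
f=fit(v,plate,q0,[6,6,.1]); print("all",np.round(f[0],3),f[1])
# jig again from scene
j0=[476,-145.9,.133,.016]; vj=[]
for n,p in(("scene",sc),("side",si)):
    r=pick("jig",p,mask(p,jig(j0)).nonzero()[1].mean()*np.array([1,0])+mask(p,jig(j0)).nonzero()[0].mean()*np.array([0,1]),30)
    if r is not None:
        g=fit([(p,r)],jig,j0,[6,6,.1,.1]); print("jig",n,np.round(g[0],3),g[1]); vj.append((p,r))
g=fit(vj,jig,j0,[6,6,.1,.1]); print("jig",np.round(g[0],3),g[1])
cv2.imwrite("pics/w1.png",draw(w["img"],w,plate(f[0])))
E
python3 m2.py
```

```text
[490.02819449 157.99199051 239.6830444 ] [ 3.14150728e+00 -1.44472714e-04  3.83293225e-01] [ 1.83571807e-01  3.35019948e-01  1.82530143e+00 -6.61897970e-05
  9.81112737e-01  1.37111172e+00]
scene [4.91376e+02 1.58731e+02 3.93000e-01] 0.9639293937068304
side [4.90766e+02 1.55025e+02 4.01000e-01] 0.9472477064220184
wrist [4.93550e+02 1.59592e+02 3.88000e-01] 0.9649147727272728
all [4.91715e+02 1.58600e+02 3.94000e-01] 0.9288267000382161
jig scene [ 4.78071e+02 -1.40888e+02  1.14000e-01  3.90000e-02] 0.9532581798185318
jig side [ 4.76044e+02 -1.45905e+02  1.29000e-01  1.60000e-02] 0.9451284796573876
jig [ 4.78019e+02 -1.43523e+02  1.32000e-01  1.50000e-02] 0.9446450439424521
```

View pics/w1.png

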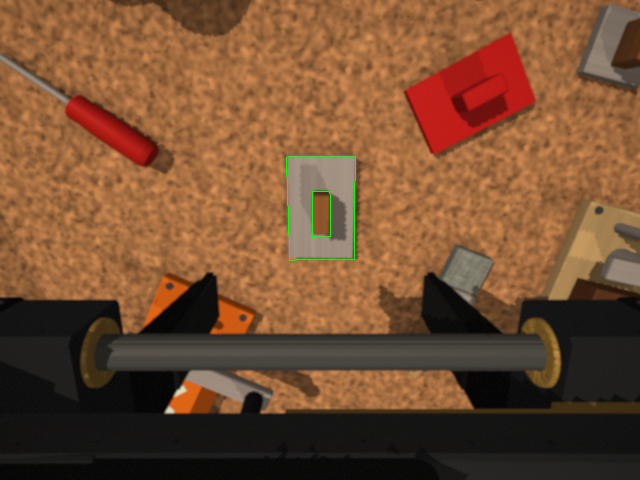

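The wrist view shows the plate centred at (321,208), with the overlay matching to about a pixel. I go down and grip.

Request:
{"fn": "jog_arm", "kwargs": {
  "motion": [
    [[3,0,40],-0.005],
    [[3,0,80],-0.005],
    [[3,0,120],-0.005],
    [[3,0,160],-0.005],
    [[3,0,180],-0.005]
  ]
}}

```text
t: 2.9
eef_pos: [491.8, 158.9, 56.8]
tcp_rot: [-3.141, 0.003, 0.384]
ft_force: [0.1, -0.1, 0.9]
opening: 1.001
grip_force: 0.0
```

Request:
{"fn": "jog_arm", "kwargs": {
  "motion": [
    [[0,0,10],0],
    [[0,0,18],0],
    [[0,0,18],0],
    [[0,0,18],0]
  ]
}}

```text
t: 3.3
eef_pos: [493.2, 159.2, 42.5]
tcp_rot: [3.141, -0.001, 0.384]
ft_force: [-0.6, -0.3, 0.4]
opening: 0.999
grip_force: 0.0
```

Request:
{"fn": "jog_arm", "kwargs": {
  "motion": [
    [[0,0,0],0],
    [[0,0,0],0],
    [[0,0,0],0],
    [[0,0,0],0],
    [[0,0,0],0]
  ],
  "grip": 1
}}

```text
t: 3.8
eef_pos: [492.9, 159.1, 41.8]
tcp_rot: [3.141, -0.0, 0.384]
ft_force: [-0.3, 0.3, -0.8]
opening: 0.634
grip_force: 0.0
```

Request:
{"fn": "jog_arm", "kwargs": {
  "motion": [
    [[0,0,0],0],
    [[0,0,0],0],
    [[0,0,0],0],
    [[0,0,0],0],
    [[0,0,0],0]
  ]
}}

```text
t: 4.3
eef_pos: [492.8, 159.1, 41.6]
tcp_rot: [3.142, 0.0, 0.384]
ft_force: [-0.3, 0.3, 0.2]
opening: 0.215
grip_force: 0.0
```

Request:
{"fn": "jog_arm", "kwargs": {
  "motion": [
    [[0,0,0],0],
    [[0,0,0],0],
    [[0,0,0],0],
    [[0,0,0],0]
  ]
}}

```text
t: 4.7
eef_pos: [492.9, 159.1, 41.6]
tcp_rot: [3.142, -0.0, 0.384]
ft_force: [0.7, -1.4, -0.1]
opening: 0.165
grip_force: 30.0
```

Request:
{"fn": "jog_arm", "kwargs": {
  "motion": [
    [[0,0,-10],0],
    [[0,0,-40],0],
    [[0,0,-80],0],
    [[0,0,-110],0],
    [[0,0,-120],0]
  ]
}}

```text
t: 5.2
eef_pos: [493.3, 159.3, 164.5]
tcp_rot: [3.141, -0.004, 0.384]
ft_force: [0.0, 0.1, -7.8]
opening: 0.168
grip_force: 30.0
```

Request:
{"fn": "jog_arm", "kwargs": {
  "motion": [
    [[-18,26,-15],0.05],
    [[-36,52,-30],0.1],
    [[-54,78,-45],0.15],
    [[-72,104,-60],0.2],
    [[-86,126,-75],0.25]
  ]
}}

```text
t: 5.7
eef_pos: [458.9, 8.9, 236.2]
tcp_rot: [-3.141, 0.002, 0.132]
ft_force: [0.5, 0.0, -7.6]
opening: 0.167
grip_force: 30.0
```

Request:
{"fn": "jog_arm", "kwargs": {
  "motion": [
    [[0,0,0],0],
    [[0,0,0],0],
    [[0,0,0],0]
  ]
}}

```text
t: 6.0
eef_pos: [459.8, 10.6, 235.7]
tcp_rot: [-3.141, 0.002, 0.135]
ft_force: [-0.5, 0.0, -6.8]
opening: 0.166
grip_force: 30.0
```

```bash
cat > m3.py <<'E'
from h import *
s=state(); print(s["eef_pos"],s["tcp_rot"],s["grip_force"])
sc,si,w=read_camera("scene"),read_camera("side"),read_camera("wrist")
j0=[477,-144,.13,.02]; vj=[]
for n,p in(("scene",sc),("side",si),("wrist",w)):
    y,x=mask(p,jig(j0)).nonzero(); r=pick("jig",p,((x.min()+x.max())/2,(y.min()+y.max())/2),40)
    if r is None: print(n,"none"); continue
    g=fit([(p,r)],jig,j0,[6,6,.1,.1]); print("jig",n,np.round(g[0],3),g[1]); vj.append((p,r))
g=fit(vj,jig,j0,[6,6,.1,.1]); print("jig",np.round(g[0],3),g[1])
# plate in hand, free z
e=s["eef_pos"]; yw=s["tcp_rot"][2]
for n,p in(("scene",sc),("side",si),("wrist",w)):
    r=pick("press_plate",p,proj(p,[[e[0],e[1],e[2]-35]])[0],60)
    if r is None: print(n,"none"); continue
    f=fit([(p,r)],lambda q:plate(q,e[2]-41.7),[e[0],e[1],yw],[4,4,.1]); print("plate",n,np.round(f[0],3),f[1])
a=draw(w["img"],w,jig(g[0])+plate([e[0],e[1],yw],e[2]-41.7)); cv2.imwrite("pics/w2.png",a)
E
python3 m3.py
```

```text
[459.80464836  10.61080528 235.70328047] [-3.14095804e+00  1.71618429e-03  1.34537487e-01] 29.997563660144806
jig scene [ 4.76981e+02 -1.43109e+02  1.41000e-01  2.70000e-02] 0.9398847104035136
jig side [ 4.77586e+02 -1.45920e+02  1.47000e-01  1.00000e-03] 0.9645274844300027
jig wrist [ 4.79176e+02 -1.41579e+02  1.33000e-01  2.30000e-02] 0.9836779939604755
jig [ 4.77946e+02 -1.43093e+02  1.34000e-01  3.50000e-02] 0.9486581275516812
plate scene [4.58136e+02 1.19510e+01 1.41000e-01] 0.8588567395906845
plate side [4.5524e+02 7.0830e+00 1.2000e-01] 0.8140495867768595
plate wrist [4.59342e+02 1.20700e+01 1.34000e-01] 0.6174496644295302
```

View pics/w2.png

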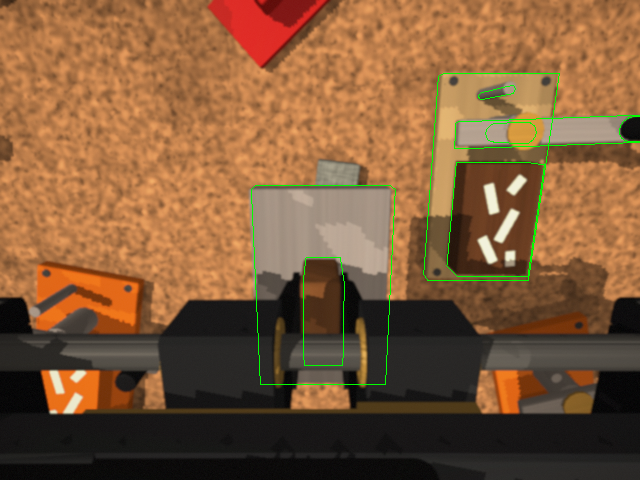

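Jig at (495,175) in the wrist view fits very well (IoU 0.98). I go above the block.

Request:
{"fn": "jog_arm", "kwargs": {
  "motion": [
    [[0,35,0],0],
    [[-1,75,0],0],
    [[-1,115,20],0],
    [[-1.4,145,50],0],
    [[-1.4,154,80],0]
  ]
}}

```text
t: 6.95
eef_pos: [480.1, -145.5, 156.0]
tcp_rot: [3.14, -0.002, 0.132]
ft_force: [0.6, 0.3, -7.3]
opening: 0.167
grip_force: 30.0
```

Request:
{"fn": "jog_arm", "kwargs": {
  "motion": [
    [[0,0,30],0],
    [[0,0,40],0],
    [[0,0,40],0],
    [[0,0,40],0]
  ]
}}

```text
t: 7.35
eef_pos: [480.0, -142.6, 117.6]
tcp_rot: [3.141, -0.001, 0.134]
ft_force: [-0.0, 1.5, -6.2]
opening: 0.165
grip_force: 30.0
```

```bash
cat > m4.py <<'E'
from h import *
s=state(); e=s["eef_pos"]; print(e,s["tcp_rot"],s["ft_force"])
ps=[read_camera(n) for n in("scene","side","wrist")]
J=[478.9,-142,.134,.02]
for n,p in zip(("scene","side"),ps):
    r=pick("press_plate",p,proj(p,[[e[0],e[1],e[2]-35]])[0],60)
    if r is None: print("none");continue
    f=fit([(p,r)],lambda q:plate(q,e[2]-41.7),[e[0],e[1],s["tcp_rot"][2]],[4,4,.1]); print("plate",n,np.round(f[0],3),f[1])
ims=[]
for p in ps:
    a=draw(p["img"],p,jig(J)+plate([e[0],e[1],s["tcp_rot"][2]],e[2]-41.7))
    u=proj(p,[[479,-142,70]])[0].astype(int)
    if p is ps[2]: a=cv2.resize(a[100:400,180:480],(800-2*260,280)) if 0 else a[100:400,150:420]
    else: a=cv2.resize(a[max(0,u[1]-65):u[1]+65,u[0]-57:u[0]+58],(265,300))
    ims.append(cv2.resize(a,(265,300)))
cv2.imwrite("pics/c3.png",cv2.resize(np.hstack(ims),(795,300)))
E
python3 m4.py
```

```text
[ 480.03211161 -142.64410059  117.64433369] [ 3.14091036e+00 -1.20077814e-03  1.34358835e-01] [-2.28798665e-03  1.45693913e+00 -6.20130991e+00]
plate scene [ 4.77486e+02 -1.42939e+02  1.59000e-01] 0.7677642980935875
plate side [ 4.78569e+02 -1.43650e+02  1.54000e-01] 0.7425101214574898
```

View pics/c3.png

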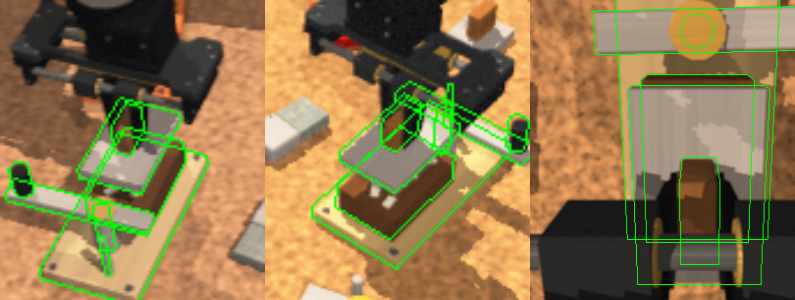

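Plate sits aligned over the block in all three views. I lower it to just above the block.

Request:
{"fn": "jog_arm", "kwargs": {
  "motion": [
    [[-1,0,8],0],
    [[-1,0,16],0],
    [[-1,0,23],0],
    [[-1,0,26],0],
    [[-1,0,26],0]
  ]
}}

```text
t: 8.1
eef_pos: [478.2, -142.8, 89.9]
tcp_rot: [-3.141, 0.001, 0.134]
ft_force: [0.7, -0.2, -6.3]
opening: 0.164
grip_force: 30.0
```

```bash
cat > m5.py <<'E'
from h import *
s=state(); e=s["eef_pos"]; print(e,s["tcp_rot"],s["ft_force"])
ps=[read_camera(n) for n in("scene","side","wrist")]
ims=[]
for i,p in enumerate(ps):
    u=proj(p,[[479,-142,52]])[0].astype(int); a=p["img"]
    if i==2: a=a[100:400,170:430]; a=cv2.resize(a,(260,300))
    else: a=cv2.resize(a[u[1]-45:u[1]+45,u[0]-39:u[0]+39],(260,300),interpolation=cv2.INTER_CUBIC)
    ims.append(a)
cv2.imwrite("pics/c4.png",np.hstack(ims))
E
python3 m5.py
```

```text
[ 478.20964529 -142.7768652    89.94555772] [-3.14093481e+00  1.00224412e-03  1.33793037e-01] [ 0.65086989 -0.22854683 -6.34854832]
```

View pics/c4.png

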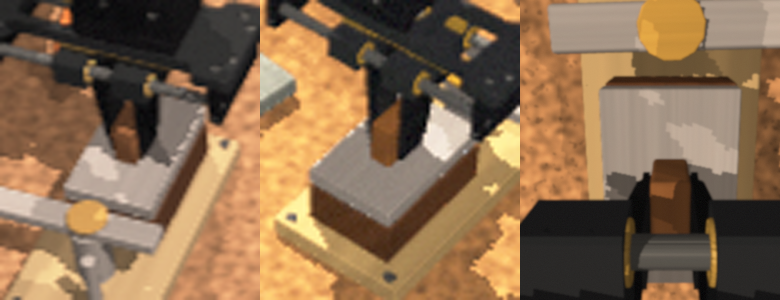

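```bash
cat > m6.py <<'E'
from h import *
s=state(); e=s["eef_pos"]; w=read_camera("wrist"); z=e[2]-41.7
P=rz(np.array([[50,32,12],[50,-32,12.]]),s["tcp_rot"][2])+[e[0],e[1],z]
print("plate +x top corners",proj(w,P).round(1).tolist())
for J in ([478.2,-142.8,.134],[479.2,-141.6,.133]):
    B=rz(np.array([[50,32,15],[50,-32,15.],[50,32,45],[50,-32,45]]),J[2])+[J[0],J[1],0]
    print("block",J,proj(w,B).round(1).tolist())
a=w["img"][160:260,225:415]; a=cv2.resize(a,(760,400),interpolation=cv2.INTER_CUBIC); cv2.imwrite("pics/c5.png",a)
E
python3 m6.py
```

```text
plate +x top corners [[250.3, 188.5], [394.4, 188.4]]
block [478.2, -142.8, 0.134] [[264.1, 177.4], [379.0, 177.4], [255.7, 184.5], [388.0, 184.4]]
block [479.2, -141.6, 0.133] [[262.3, 175.3], [377.3, 175.3], [253.5, 182.0], [386.0, 182.1]]
```

View pics/c5.png

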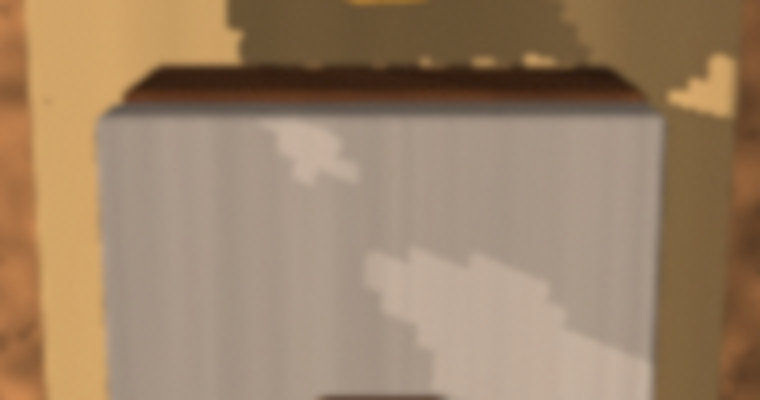

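Plate and block edges agree within about 0.6 mm: the plate's far corners are at (250,189) and (391,189), and the block's lower corners at (265,177) and (377,177). I make a small correction, then lower the plate.

Request:
{"fn": "jog_arm", "kwargs": {
  "motion": [
    [[0.4,0.6,0.5],0],
    [[0.4,0.6,1],0],
    [[0.4,0.6,1.5],0],
    [[0.4,0.6,2],0],
    [[0.4,0.6,2],0]
  ]
}}

```text
t: 8.8
eef_pos: [478.9, -143.4, 88.6]
tcp_rot: [-3.142, 0.0, 0.134]
ft_force: [-0.0, 0.7, -7.7]
opening: 0.171
grip_force: 30.0
```

Request:
{"fn": "jog_arm", "kwargs": {
  "motion": [
    [[0,0,0.5],0],
    [[0,0,0.8],0],
    [[0,0,0.8],0],
    [[0,0,0.8],0]
  ]
}}

```text
t: 9.2
eef_pos: [478.9, -143.4, 87.8]
tcp_rot: [3.142, -0.0, 0.134]
ft_force: [-0.6, -1.0, -6.5]
opening: 0.165
grip_force: 30.0
```

Request:
{"fn": "jog_arm", "kwargs": {
  "motion": [
    [[0,0,0.4],0],
    [[0,0,0.8],0],
    [[0,0,0.8],0],
    [[0,0,0.8],0]
  ]
}}

```text
t: 9.6
eef_pos: [478.9, -143.4, 87.0]
tcp_rot: [3.142, -0.0, 0.134]
ft_force: [0.3, 0.4, -6.8]
opening: 0.169
grip_force: 30.0
```

Request:
{"fn": "jog_arm", "kwargs": {
  "motion": [
    [[0,0,0.3],0],
    [[0,0,0.5],0],
    [[0,0,0.5],0],
    [[0,0,0.5],0]
  ]
}}

```text
t: 10.0
eef_pos: [479.0, -143.4, 86.7]
tcp_rot: [3.141, -0.0, 0.134]
ft_force: [0.2, 1.0, -2.0]
opening: 0.167
grip_force: 30.0
```

Request:
{"fn": "jog_arm", "kwargs": {
  "motion": [
    [[0,0,0.3],0],
    [[0,0,0.3],0]
  ]
}}

```text
t: 10.2
eef_pos: [479.0, -143.4, 86.7]
tcp_rot: [3.141, -0.001, 0.134]
ft_force: [-2.1, 1.1, 5.4]
opening: 0.167
grip_force: 30.0
```

Request:
{"fn": "jog_arm", "kwargs": {
  "motion": [
    [[0,0,0],0],
    [[0,0,0],0],
    [[0,0,0],0],
    [[0,0,0],0],
    [[0,0,0],0]
  ],
  "grip": 0.5
}}

```text
t: 10.7
eef_pos: [478.9, -143.4, 86.2]
tcp_rot: [3.142, -0.0, 0.134]
ft_force: [0.1, 0.2, -0.7]
opening: 0.485
grip_force: 0.0
```

```bash
sed -i 's/c5.png/c6.png/' m6.py; python3 m6.py
```

```text
plate +x top corners [[250.3, 188.5], [394.4, 188.4]]
block [478.2, -142.8, 0.134] [[262.0, 179.0], [379.1, 178.9], [253.0, 186.4], [388.3, 186.3]]
block [479.2, -141.6, 0.133] [[260.1, 176.8], [377.4, 176.8], [250.7, 183.9], [386.3, 184.0]]
```

View pics/c6.png

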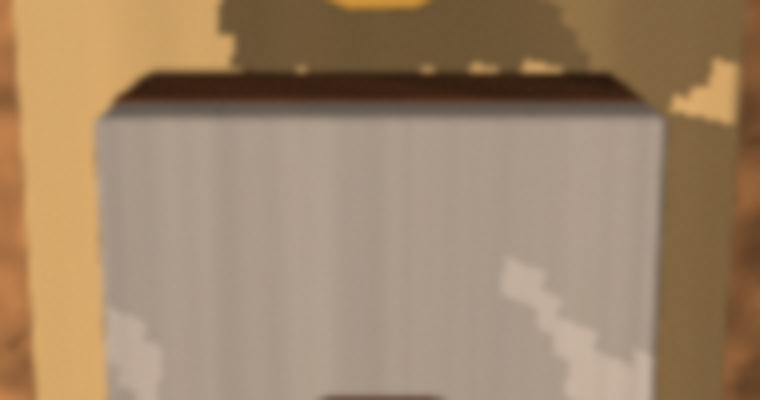

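Plate released and flush: plate centre column 320.4, block 320.5. I retreat upwards, then turn toward the knob.

Request:
{"fn": "jog_arm", "kwargs": {
  "motion": [
    [[0,0,-10],0],
    [[0,0,-30],0],
    [[0,0,-60],0],
    [[0,0,-90],0],
    [[0,0,-110],0]
  ]
}}

```text
t: 11.25
eef_pos: [479.1, -143.5, 198.9]
tcp_rot: [3.14, -0.002, 0.134]
ft_force: [-0.2, 0.3, -0.1]
opening: 0.501
grip_force: 0.0
```

Request:
{"fn": "jog_arm", "kwargs": {
  "motion": [
    [[15,16,0],-0.14],
    [[30,32,0],-0.28],
    [[46,48,0],-0.42],
    [[62,64,0],-0.56],
    [[77.7,79.6,0],-0.7]
  ],
  "grip": 0.6
}}

```text
t: 11.75
eef_pos: [567.1, -212.5, 197.1]
tcp_rot: [3.141, -0.0, 0.84]
ft_force: [-0.5, -0.1, 0.6]
opening: 0.399
grip_force: 0.0
```

Request:
{"fn": "jog_arm", "kwargs": {
  "motion": [
    [[0,0,0],-0.14],
    [[0,0,0],-0.28],
    [[0,0,0],-0.42],
    [[0,0,0],-0.56],
    [[0,0,0],-0.7]
  ]
}}

```text
t: 12.25
eef_pos: [566.4, -211.9, 197.0]
tcp_rot: [3.141, 0.0, 1.54]
ft_force: [-0.3, -0.1, -0.0]
opening: 0.401
grip_force: 0.0
```

Request:
{"fn": "jog_arm", "kwargs": {
  "motion": [
    [[0,0,0],-0.1],
    [[0,0,0],-0.17],
    [[0,0,0],-0.17],
    [[0,0,0],-0.17]
  ]
}}

```text
t: 12.65
eef_pos: [566.5, -211.9, 196.7]
tcp_rot: [3.141, 0.0, 1.702]
ft_force: [0.4, -0.4, 0.7]
opening: 0.402
grip_force: 0.0
```

```bash
cat > m7.py <<'E'
from h import *
s=state(); print(s["eef_pos"],s["tcp_rot"],s["joints"],s["opening"])
J=[478.9,-143,.134]
w,sc,si=read_camera("wrist"),read_camera("scene"),read_camera("side")
for p in(w,sc,si):
    for d in cut_out("lever_knob",p): print(p["shot"],round(d["p"],2),np.round(d["box"]),"exp",proj(p,[[566.5,-212,100],[566.5,-212,70]]).round().tolist())
for n in("jig",): 
  for p in(sc,si):
    y,x=mask(p,jig(J+[.02])).nonzero(); r=pick(n,p,((x.min()+x.max())/2,(y.min()+y.max())/2),30)
    if r is not None: print(n,fit([(p,r)],lambda q:jig(q)+plate(rz(np.zeros((1,3)),0)[0]+[q[0],q[1],q[2]],45),J+[.02],[3,3,.05,.1]))
print("orange knob",onz(si,(380,357),100))
cv2.imwrite("pics/w3.png",np.hstack([cv2.resize(draw(w["img"],w,jig(J+[.02])),(480,360)),cv2.resize(draw(si["img"],si,jig(J+[.02])+plate(J,45))[230:350,310:430],(320,360))[:, :320]]))
E
python3 m7.py
```

```text
[ 566.47405173 -211.86814193  196.74805127] [3.14123591e+00 1.94998441e-04 1.70168159e+00] [-4.67099288e-01  5.06955548e-01  1.65890369e+00  4.79264997e-05
  9.75328794e-01 -5.98011459e-01] 0.4018247898398601
20 0.91 [  2. 234.  49. 336.] exp [[319.0, 252.0], [319.0, 240.0]]
20 0.82 [297.  40. 335. 265.] exp [[319.0, 252.0], [319.0, 240.0]]
21 0.72 [220. 147. 278. 160.] exp [[208.0, 219.0], [210.0, 228.0]]
21 0.69 [202. 218. 264. 248.] exp [[208.0, 219.0], [210.0, 228.0]]
22 0.72 [357. 258. 414. 288.] exp [[409.0, 270.0], [408.0, 281.0]]
22 0.64 [179. 224. 218. 261.] exp [[409.0, 270.0], [408.0, 281.0]]
22 0.62 [315. 344. 387. 375.] exp [[409.0, 270.0], [408.0, 281.0]]
jig (array([ 4.79337413e+02, -1.41928604e+02,  1.35958805e-01,  3.18304285e-05]), np.float64(0.6571884134998671))
jig (array([ 4.78237129e+02, -1.45972804e+02,  1.47290558e-01, -3.54919004e-02]), np.float64(0.6266490765171504))
orange knob [ 351.69849159 -325.34726111  100.        ]
```

View pics/w3.png

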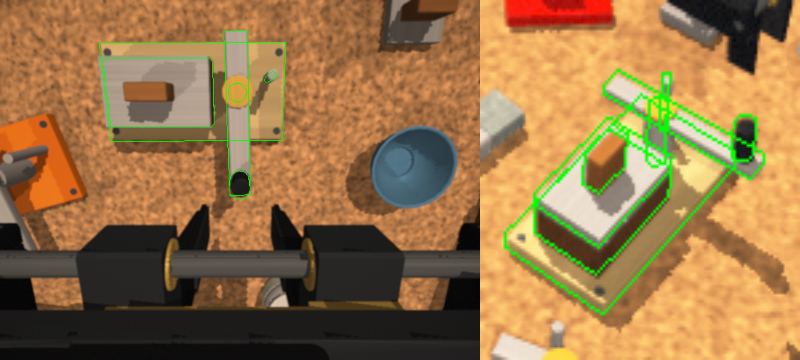

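The wrist view (scaled) shows the knob at (239,183), straight ahead between the fingers. The fitted overlay matches and the plate lies flush. I go down around the knob and swing it.

Request:
{"fn": "jog_arm", "kwargs": {
  "motion": [
    [[0,0,25],0],
    [[0,0,50],0],
    [[0,0,75],0],
    [[0,0,96],0],
    [[0,0,96],0]
  ]
}}

```text
t: 13.55
eef_pos: [565.5, -211.4, 97.8]
tcp_rot: [-3.138, -0.002, 1.704]
ft_force: [-1.4, 0.9, 1.0]
opening: 0.402
grip_force: 0.0
```

Request:
{"fn": "jog_arm", "kwargs": {
  "motion": [
    [[0.6,9.6,0],-0.12],
    [[2.3,19,0],-0.24],
    [[5.1,28.2,0],-0.36],
    [[9,36.9,0],-0.48],
    [[14,45.2,0],-0.6]
  ]
}}

```text
t: 14.05
eef_pos: [609.5, -192.0, 101.3]
tcp_rot: [-3.141, -0.0, 2.308]
ft_force: [-3.1, -0.7, -0.4]
opening: 0.397
grip_force: 1.1
```

Request:
{"fn": "jog_arm", "kwargs": {
  "motion": [
    [[0.6,9.6,0],-0.12],
    [[2.3,19,0],-0.24],
    [[5.1,28.2,0],-0.36],
    [[9,36.9,0],-0.48],
    [[14,45.2,0],-0.6]
  ]
}}

```text
t: 14.55
eef_pos: [633.9, -151.4, 101.4]
tcp_rot: [-3.141, 0.0, 2.909]
ft_force: [-1.7, -2.0, 0.2]
opening: 0.4
grip_force: 1.1
```

Request:
{"fn": "jog_arm", "kwargs": {
  "motion": [
    [[0.3,6.4,0],-0.08],
    [[1,12.8,0],-0.16],
    [[2.3,19,0],-0.24],
    [[4.1,25.2,0],-0.32],
    [[4.1,25.2,0],-0.32]
  ]
}}

```text
t: 15.05
eef_pos: [636.0, -125.5, 101.5]
tcp_rot: [-3.141, 0.001, -3.058]
ft_force: [-0.1, -0.2, -0.1]
opening: 0.399
grip_force: 0.0
```

Request:
{"fn": "jog_arm", "kwargs": {
  "motion": [
    [[0,3,0],0],
    [[0,6,0],0],
    [[0,8,0],0],
    [[0,10,0],0],
    [[0,10,0],0]
  ]
}}

```text
t: 15.55
eef_pos: [634.7, -115.7, 100.3]
tcp_rot: [3.141, -0.0, -3.06]
ft_force: [0.1, -1.0, 0.3]
opening: 0.398
grip_force: 0.3
```

Request:
{"fn": "jog_arm", "kwargs": {
  "motion": [
    [[0,1,0],0],
    [[0,2,0],0],
    [[0,3,0],0],
    [[0,3,0],0],
    [[0,3,0],0]
  ]
}}

```text
t: 16.05
eef_pos: [634.4, -112.9, 100.2]
tcp_rot: [3.141, -0.0, -3.059]
ft_force: [0.8, -0.9, 1.1]
opening: 0.4
grip_force: 0.5
```

Request:
{"fn": "jog_arm", "kwargs": {
  "motion": [
    [[0,0.5,0],0],
    [[0,1,0],0],
    [[0,1.5,0],0],
    [[0,1.5,0],0]
  ]
}}

```text
t: 16.45
eef_pos: [634.4, -112.3, 100.2]
tcp_rot: [-3.141, 0.0, -3.059]
ft_force: [0.7, -6.7, -0.7]
opening: 0.399
grip_force: 3.5
```

Request:
{"fn": "jog_arm", "kwargs": {
  "motion": [
    [[0,0.5,0],0],
    [[0,1,0],0],
    [[0,1.5,0],0],
    [[0,1.5,0],0]
  ]
}}

```text
t: 16.85
eef_pos: [634.5, -112.0, 100.2]
tcp_rot: [-3.139, 0.0, -3.059]
ft_force: [0.7, -15.3, -1.6]
opening: 0.403
grip_force: 7.5
```

The lever is hard against its stop (15 N, no more travel). I back off a little, retreat upwards and check.

Request:
{"fn": "jog_arm", "kwargs": {
  "motion": [
    [[0,-5,0],0],
    [[0,-9,0],0],
    [[0,-9,0],0],
    [[0,-9,-20],0],
    [[0,-9,-60],0]
  ]
}}

```text
t: 17.35
eef_pos: [633.8, -118.3, 158.2]
tcp_rot: [3.139, -0.005, -3.059]
ft_force: [-0.3, 0.4, -0.3]
opening: 0.4
grip_force: 0.0
```

Request:
{"fn": "jog_arm", "kwargs": {
  "motion": [
    [[0,0,-40],0],
    [[0,0,-60],0],
    [[0,0,-60],0],
    [[0,0,-60],0]
  ]
}}

```text
t: 17.75
eef_pos: [634.8, -118.5, 219.9]
tcp_rot: [3.141, -0.0, -3.059]
ft_force: [-0.1, 1.0, -1.0]
opening: 0.401
grip_force: 0.0
```

Run:
```python
from h import *
s=state(); print(s["eef_pos"],s["ft_force"])
w=read_camera("wrist"); J=[478.9,-143,.134]
r=pick("swing_arm",w,proj(w,[[580,-130,70]])[0],80)
if r is not None:
    f=minimize(lambda q:-iou(q,[(w,r)],lambda q:[rz(b,J[2])+[J[0],J[1],0] for b in arm(q[0])]),[1.5],method="Nelder-Mead",options=dict(initial_simplex=[[1.6],[1.45]])); print(f.x,f.fun)
cv2.imwrite("pics/end.png",draw(w["img"],w,jig(J+[1.571])+plate(J,45)))
```

```text
[ 634.76125761 -118.548617    219.91478102] [-0.08466412  0.96108956 -1.03633935]
[1.56923828] -0.9020932915773858
```

View pics/end.png

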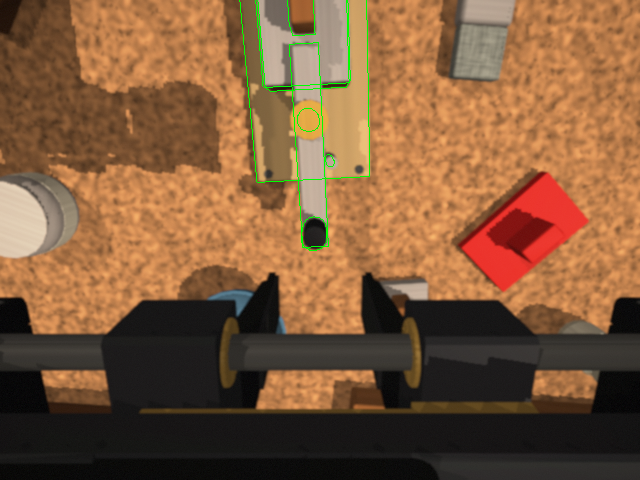

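The picture shows the lever home (knob at (315,233), nose over the plate at (305,60)), matching the overlay at 1.57 rad. The plate is still flush. I hand the job in.

```bash
python3 -c "
from cell import job_done
print(job_done())"
```

```text
the job is handed in; nothing more can be done
None
```

I handed the job in: the press plate lies flush on the block and is released, the lever is home at its stop (about 1.57 rad in the last picture), and the hand-in returned no verdict.

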